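Rock the sorter gate to feed the waiting balls down the open chute

ROBOT

A 6-joint arm with a two-finger parallel gripper is mounted at the origin on the work surface. World frame = base frame: x ahead of the robot, y to its left, z up, the work surface at z = 0. Lengths are in mm, angles in rad, forces in N, time in s.
With the tool pointing down it reaches from about 400 to 925 mm from the base axis. Payload 12.5 kg.
Tool frame: the origin (TCP) lies between the finger pads; the fingertips stand 25 mm ahead of it and the grasp point (between the pads) lies 6 mm ahead of it; z points along the fingers, y is the line along which they close (so a half turn about z gives the same grasp; the last joint's range is limited). The gripper opens to 95 mm and grips with 3 to 60 N. Pads are 20 mm wide; open, the fingers measure 119 mm over their backs; the gripper's body (75 mm by 180 mm) begins 59 mm behind the grasp point.
Start: joints at [-1.28, 0.491, 1.559, -0, 1.092, -0.106], TCP at [241.566, -576.446, 239.661] pointing down, gripper open.
Joint ranges: [-3.1, 3.1], [-0.84, 2.19], [0.05, 2.79], [-1.13, 4.28], [0.06, 2.93], [-2.69, 2.69]. Speed limits (rad/s): [2.22, 2.22, 2.79, 3.14, 3.14, 3.14].

INTERFACE

Orientations are given as [roll, pitch, yaw] about the fixed x, y, z axes, in that order (R = Rz(yaw) Ry(pitch) Rx(roll)).
In Python, from cell import state, read_camera, job_done, cut_out gives the robot as it stands. The module is installed in compiled form; this text tells all that it offers.
- The arm moves only by the tool jog_arm, never from a script. Its argument "motion" is a list of rows, each a list of 2 entries, a list of its own where there are three numbers: the shift along the tool's x, y, z in mm, then the turn about the tool's z in rad. A call has 1 to 5 rows; each row is the pose to reach, as a shift and turn from the pose commanded when the call began, along the tool's axes at that moment; what a row does not reach only later rows make up. A row lasts 1/10 s, in which the tool goes at most 50 mm and 8.59 degrees, less where a joint would pass 70% of its speed; a pose out of reach is approached as far as the arm can. A call with a gripper value outside its range is refused whole. "grip" is the closure, from 0 (fully open) to 1 (shut), set as the call begins (left out, the last holds). The fingers move at their own pace and stop on an object; the grip force is fixed at half the most. Time passes only in rows, so rows that repeat a pose let the fingers close. It gives the time, the measured TCP pose, the force, the opening and the grip force at its end, in the units of the state.
- state(): the state, without advancing time (a new reading comes with each control period).
- read_camera(name): name is "scene" or "top" or "wrist"; returns a dict with "img" (384x512x3 uint8, blue, green, red), "vertical_fov" (degrees; the focal length in pixels is half the picture's height over the tangent of half this angle, whatever the lens; pixels are square), "cx", "cy" (the principal point, pixels), "extrinsics" (4x4, takes a point from camera to world coordinates). Camera axes: x right, y up, looking along -z (the intrinsics and any distortion apply to the point x, -y, -z); pixel columns grow to the right and rows downward; lengths in mm; the calibration is good to about 2 mm. A picture is of the moment at which its call begins. There is no depth.
- job_done(): hands the job in; it is judged then, once.
Trained networks look in a picture, given as the dict that the camera call returned (one of the last four; its "shot" number tells which), for a name from the list of things; names that differ only in an ending like _2 or _b are one class to them, and where a whole thing is asked for, a point or a joint stands for the part that bears it (a point fixed in the world has none). Each returns a list of dicts, best first, with "p" (0 to 1); they miss things now and then, are a little off and sometimes report something else, mostly with a low value. They report only what shows in the picture. A call takes as long as a camera call.
- cut_out(name, picture): "region" (384x512 bool, what is visible of it) and "box" ([left, top, right, bottom] in pixels, round what is visible of it).
The state is a dict: "t": time; "joints": joint angles; "qvel": joint speeds; "tau": joint torques, N m; "eef_pos": TCP position; "tcp_rot": TCP orientation; "ft_force": force on the tool from outside, world axes, zero at the start; "moment": the same for the moment, N m; "opening": opening from 0.0 (shut) to 1.0 (fully open); "grip_force": force on a finger pad.
Only numpy, scipy, OpenCV 4.12 (cv2) and the standard library are available. Lean on these libraries where they do the work, as an engineer would, in place of code of your own. Each camera call takes 0.05 s, during which the arm holds its last target. There are 200 camera calls.

TASK

Three bearing balls are waiting on the seesaw gate of the bench sorter, against the shut chute. Push down the black finger pad at the raised end of the gate to rock it over its pivot, so that all three balls roll down the open chute into the empty bin, and when they lie in the bin push down the other pad to rock the gate all the way back and leave it there. Touch only the gate and only by pushing: do not touch or pick up the balls, and leave the jar, the cup, the wrench and the small black fixture where they stand.

Things in the scene. Friction and masses are not known exactly. Their poses are not given: they have to be found in the camera images.
- gate (a joint): Seesaw gate: steel trough 240 x 34 mm, open at both ends, on a level pivot across its middle, 115 mm above the table. Rad: 0 = down on its stop towards the shut chute (start), 0.20 = level, 0.40 = on its other stop, down towards the open chute. Top-heavy: it tips on once past level and stays on either side by itself; 1 to 3 N on a pad rocks it.
- pad_open (a point): Top centre of the finger pad at the gate's end by the open chute: a 66 x 42 x 5 mm black plate (42 along the gate) sticking out on the robot's side, top about level with the trough's floor. Top 150 mm above the table raised (start), 111 mm pushed down. Trough wall 37 mm away, 15 mm higher than the pad; balls roll inside it. Axes turn with the gate; y runs along it to the shut end.
- pad_shut (a point): The same point of the like pad at the gate's other end, by the shut chute, 196 mm from pad_open; down (about 111 mm) at the start, raised (about 150 mm) when the gate has been rocked over. Free space lies under both pads.
- ball0_center (a point): Centre of a steel bearing ball, 22 mm diameter, about 45 g: the one against the shutter plate.
- ball1_center (a point): Centre of the second steel ball, 22 mm diameter, next to it on the gate.
- ball2_center (a point): Centre of the third steel ball, 22 mm diameter.
- catch_bin: Empty yellow bin, fixed, 120 x 120 x 52 mm outside, walls 4 mm, under the end of the open chute, 260 mm from the pivot; origin at the centre of its underside, y along the gate towards the pivot, z up. A like bin full of balls stands under the shut chute, beyond the upright steel shutter plate (top 150 mm above the table) at the gate's end.
- jar: Loose bystander behind the sorter: closed jar 56 mm diameter, 85 mm high; origin at the centre of its underside.
- cup: Loose bystander behind the sorter: white plastic cup 70 mm diameter, 80 mm high; origin at the centre of its underside.
- wrench: Loose bystander in front of the sorter: steel wrench 150 mm long lying flat; origin at the middle of its underside, x along it.
- fixture: Loose bystander in front of the sorter: small black fixture of two plates on four posts, 60 x 80 x 62 mm; origin at the centre of its underside.

How it is judged (in metres and radians):
On the way, in this order (a step that is already met when the one before it is completed fails the run):
1. the gate is rocked past level towards the open chute with the three balls on it (value of joint gate above 0.22 rad and height (world z) of each of ball0_center, ball1_center, ball2_center above 0.095 m).
2. all three balls lie in the empty bin, the gate still over (x of ball0_center in the frame of catch_bin between -0.057 and 0.057 m and y of ball0_center in the frame of catch_bin between -0.057 and 0.057 m and z of each of ball0_center, ball1_center, ball2_center in the frame of catch_bin below 0.05 m and x of ball1_center in the frame of catch_bin between -0.057 and 0.057 m and y of ball1_center in the frame of catch_bin between -0.057 and 0.057 m and x of ball2_center in the frame of catch_bin between -0.057 and 0.057 m and y of ball2_center in the frame of catch_bin between -0.057 and 0.057 m and value of joint gate above 0.22 rad), for 0.1 s.
3. the gate is rocked back onto its first stop (value of joint gate below 0.04 rad), for 0.2 s.
At the end, for the whole second after the job is handed in: All three balls lie inside the bin under the open chute, and the gate rests back on its stop towards the shut chute (within 0.04 rad) (x of ball0_center in the frame of catch_bin between -0.057 and 0.057 m and y of ball0_center in the frame of catch_bin between -0.057 and 0.057 m and z of each of ball0_center, ball1_center, ball2_center in the frame of catch_bin below 0.05 m and x of ball1_center in the frame of catch_bin between -0.057 and 0.057 m and y of ball1_center in the frame of catch_bin between -0.057 and 0.057 m and x of ball2_center in the frame of catch_bin between -0.057 and 0.057 m and y of ball2_center in the frame of catch_bin between -0.057 and 0.057 m and value of joint gate below 0.04 rad and velocity of joint gate between -0.05 and 0.05 rad/s); the robot touches nothing.
It fails at once if a ball is touched by the robot (contact force between any of the fingers, the arm and ball0 above 0.3 N or contact force between any of the fingers, the arm and ball1 above 0.3 N or contact force between any of the fingers, the arm and ball2 above 0.3 N).
It fails at once if a ball is lifted or thrown above the gate (height (world z) of any of ball0_center, ball1_center, ball2_center above 0.19 m).
It fails at once if the jar, cup, wrench or fixture is moved by more than 20 mm (distance of any of jar, cup, wrench, fixture from where it was at the start of the episode above 0.02 m).
It also fails if it takes over 38 s, if anything falls off the work surface, if the arm or the gripper's body presses on something with over 40 N, if the wrist force passes 120 N, or if a joint passes its speed limit or range.

## Working session

There is one attempt and no reset: what is moved stays moved. The work goes in short steps, Python scripts to look and compute and a tool call to move; the robot and the scene stay as the last step left them, time stands still between calls to the robot, and variables do not carry over. Pictures are saved under pics/ and viewed, at most 10 in all, crops included, and the job is handed in when it is done.

Besides the shell and the picture viewer there is one more tool, called by a JSON object that holds its "op" and its "data", one argument or row to a line. jog_arm: Moves the arm, as the interface text tells. Its arguments: {"type":"object","properties":{"motion":{"type":"array"},"grip":{"type":"number"}},"required":["motion"]}

```bash
mkdir -p pics
cat > h.py <<'E'
import numpy as np,cv2
from cell import *
def ray(p,u,v):
    f=192/np.tan(np.radians(p["vertical_fov"])/2);E=np.array(p["extrinsics"])
    d=E[:3,:3]@np.array([(u-p["cx"])/f,-(v-p["cy"])/f,-1]);return E[:3,3],d
def atz(p,u,v,z):
    o,d=ray(p,u,v);return (o+d*(z-o[2])/d[2]).round(1)
def proj(p,X):
    f=192/np.tan(np.radians(p["vertical_fov"])/2);E=np.array(p["extrinsics"])
    c=E[:3,:3].T@(np.array(X,float)-E[:3,3]);return (p["cx"]+f*c[0]/-c[2],p["cy"]-f*c[1]/-c[2])
E
python3 - <<'E'
from h import *
ims=[]
for n in("top","scene"):
    p=read_camera(n);ims.append(p["img"]);print(n,p["vertical_fov"],p["cx"],p["cy"],np.array(p["extrinsics"]).round(2).tolist())
    cv2.imwrite(f"pics/{n}0.png",cv2.resize(p["img"],(800,600)))
    for k,z in(("pad_open",150),("pad_shut",111),("ball0_center",130),("catch_bin",52),("gate",130),("wrench",0),("fixture",62)):
        for r in cut_out(k,p)[:2]:
            ys,xs=np.nonzero(r["region"]);
            if len(xs): print(k,round(r["p"],2),r["box"],xs.mean().round(1),ys.mean().round(1),atz(p,xs.mean(),ys.mean(),z))
s=state();print(s["t"],s["eef_pos"],s["tcp_rot"],s["ft_force"])
E
```

```text
top 54.77026741637222 255.7487438241244 187.25256064527417 [[0.03, 0.99, -0.13, 479.69], [-1.0, 0.03, 0.02, 30.94], [0.02, 0.13, 0.99, 899.7], [0.0, 0.0, 0.0, 1.0]]
pad_open 0.62 [147.6, 140.4, 263.8, 209.1] 210.2 168.9 [611.1 110.4 150. ]
pad_shut 0.89 [147.5, 144.2, 264.3, 205.8] 210.2 169.0 [617.8 114.6 111. ]
catch_bin 0.67 [173.0, 96.7, 198.6, 126.2] 184.7 111.8 [762.8 186.9  52. ]
gate 0.64 [149.6, 144.9, 266.0, 209.1] 210.8 168.7 [615.1 111.1 130. ]
gate 0.64 [173.3, 96.9, 198.8, 127.3] 184.6 111.8 [736.8 172.6 130. ]
wrench 0.88 [110.8, 212.2, 148.3, 274.6] 132.8 242.8 [452.7 301.9   0. ]
fixture 0.82 [280.3, 198.6, 321.5, 236.6] 301.9 219.3 [518.  -92.2  62. ]
scene 44.537357160172576 256.2360969080842 188.24966992059905 [[0.01, -0.81, 0.58, 1229.32], [1.0, 0.02, 0.01, 2.44], [-0.01, 0.58, 0.81, 1038.13], [0.0, 0.0, 0.0, 1.0]]
pad_open 0.68 [260.6, 177.6, 364.7, 216.7] 307.7 200.8 [631.7 113.1 150. ]
pad_open 0.64 [325.8, 262.6, 354.8, 297.1] 341.9 276.6 [819.9 169.3 150. ]
pad_shut 0.58 [261.3, 181.7, 364.6, 218.4] 307.3 201.1 [606.4 117.  111. ]
ball0_center 0.38 [357.1, 197.1, 363.7, 207.4] 359.7 202.7 [626.1 235.6 130. ]
catch_bin 0.85 [179.9, 215.0, 232.4, 275.3] 204.2 246.5 [ 692.2 -129.9   52. ]
gate 0.94 [260.9, 177.5, 363.2, 217.5] 307.5 200.9 [618.7 115.1 130. ]
fixture 0.93 [200.8, 174.0, 243.0, 216.2] 222.5 193.9 [547.3 -90.5  62. ]
0.8 [ 241.56871591 -576.43140942  239.66834042] [3.14150237e+00 4.97087093e-07 3.96818273e-01] [-0.5551837   0.8929256  -0.01105503]
```

View pics/top0.png

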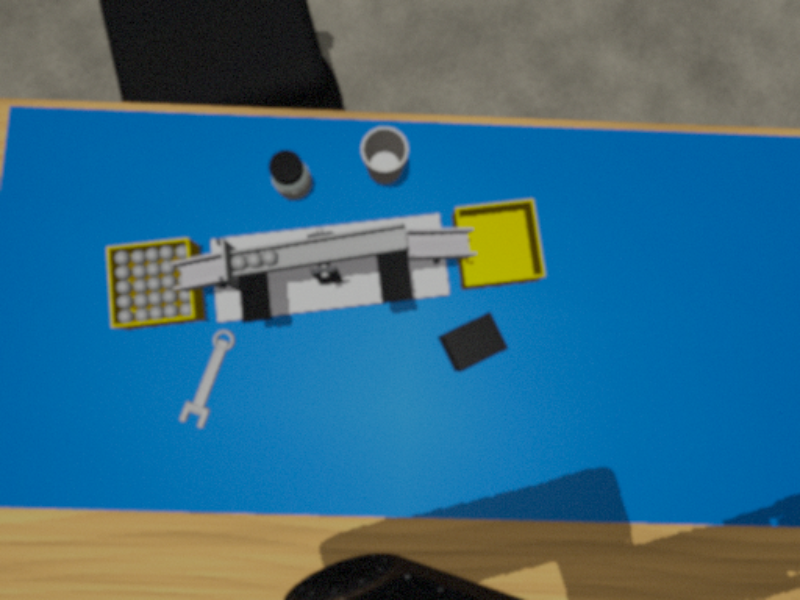

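View pics/scene0.png

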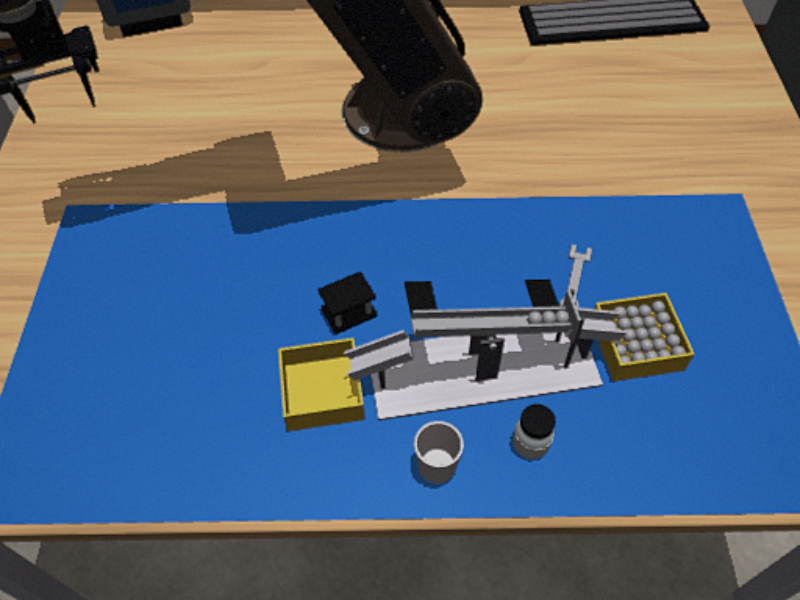

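The top view shows the open pad (raised, at about 396,276 in the 800-wide picture) and the shut pad at about 256,297. The three balls sit at 240–270,257, the empty bin is on the right (y<0), and the fixture is at 473,341. Next I segment the pads.

Run:
```python
from h import *
p=read_camera("top");g=p["img"].max(2)
for n,(a,b,c,d),z in(("open",(236,152,272,202),150),("shut",(148,168,182,210),111)):
    m=np.zeros(g.shape,np.uint8);m[b:d,a:c]=g[b:d,a:c]<60
    k,l,st,ce=cv2.connectedComponentsWithStats(m);i=1+st[1:,4].argmax()
    pts=np.argwhere(l==i)[:,::-1].astype(np.float32);r=cv2.minAreaRect(pts)
    print(n,st[i],ce[i],r,atz(p,*ce[i],z),[atz(p,*q,z).tolist() for q in cv2.boxPoints(r)])
cv2.imwrite("pics/top1.png",cv2.resize(p["img"][130:220,130:300],None,fx=4.5,fy=4.5,interpolation=2))
```

```text
open [241 160  23  33 565] [252.26548673 176.1840708 ] ((252.0204315185547, 176.34381103515625), (31.101343154907227, 18.912979125976562), 83.41805267333984) [599.   23.8 150. ] [[627.7, 48.2, 150.0], [633.6, 9.7, 150.0], [569.8, 0.6, 150.0], [564.1, 38.7, 150.0]]
shut [148 174  25  31 536] [162.09514925 188.70708955] ((160.1485137939453, 189.4851531982422), (29.254093170166016, 22.686847686767578), 84.2894058227539) [571.7 214.8 111. ] [[597.9, 247.7, 111.0], [604.4, 199.9, 111.0], [542.1, 190.1, 111.0], [535.8, 237.4, 111.0]]
```

View pics/top1.png

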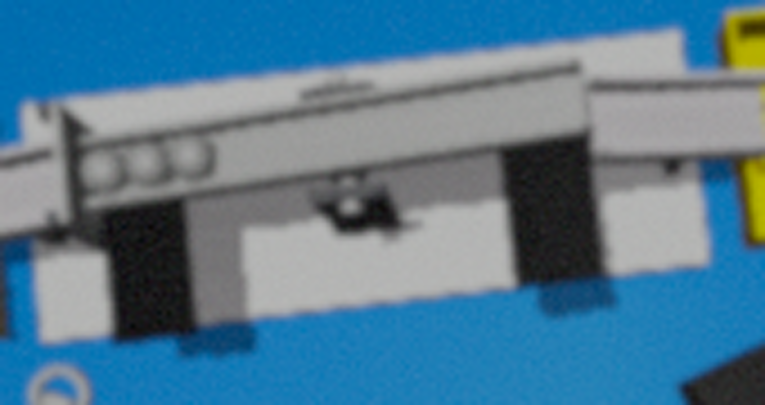

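{"op": "jog_arm", "data": {
  "motion": [
    [[37, -28, 0], 0],
    [[74, -56, 0], 0],
    [[110, -84, 0], 0],
    [[147, -111, 0], 0],
    [[184, -139, 0], 0]
  ],
  "grip": 1
}}

```text
t: 1.35
eef_pos: [358.2, -375.6, 239.8]
tcp_rot: [3.141, -0.0, 0.396]
ft_force: [0.8, -0.6, 0.3]
opening: 0.638
grip_force: 0.0
```

{"op": "jog_arm", "data": {
  "motion": [
    [[37, -28, 0], 0],
    [[74, -56, 0], 0],
    [[110, -84, 0], 0],
    [[147, -111, 0], 0],
    [[184, -139, 0], 0]
  ]
}}

```text
t: 1.85
eef_pos: [474.3, -176.2, 239.9]
tcp_rot: [3.141, -0.0, 0.397]
ft_force: [-0.2, 0.4, -0.5]
opening: 0.217
grip_force: 0.0
```

{"op": "jog_arm", "data": {
  "motion": [
    [[37, -28, 0], 0],
    [[74, -56, 0], 0],
    [[110, -84, 0], 0],
    [[147, -111, 0], 0],
    [[184, -139, 0], 0]
  ]
}}

```text
t: 2.35
eef_pos: [590.3, 23.3, 239.8]
tcp_rot: [3.141, -0.0, 0.397]
ft_force: [-0.0, -0.5, 1.0]
opening: 0.004
grip_force: 0.0
```

Run:
```python
from h import *
p=read_camera("wrist");s=state();print(s["eef_pos"],np.array(p["extrinsics"]).round(1).tolist())
x,y,_=s["eef_pos"]
im=p["img"].copy();q=proj(p,(x,y,150));print(q)
print(proj(p,(597,23,150)))
cv2.drawMarker(im,tuple(int(round(v)) for v in q),(0,0,255),0,14,1)
cv2.imwrite("pics/w0.png",cv2.resize(im,(800,600)))
```

```text
[592.7060872   28.05233179 239.63002764] [[0.4, 0.9, 0.3, 662.6], [-0.9, 0.4, 0.1, 53.7], [0.0, -0.3, 1.0, 384.6], [0.0, 0.0, 0.0, 1.0]]
(np.float64(252.35040136184566), np.float64(202.36231035138962))
(np.float64(259.4378092535892), np.float64(200.21741199356492))
```

View pics/w0.png

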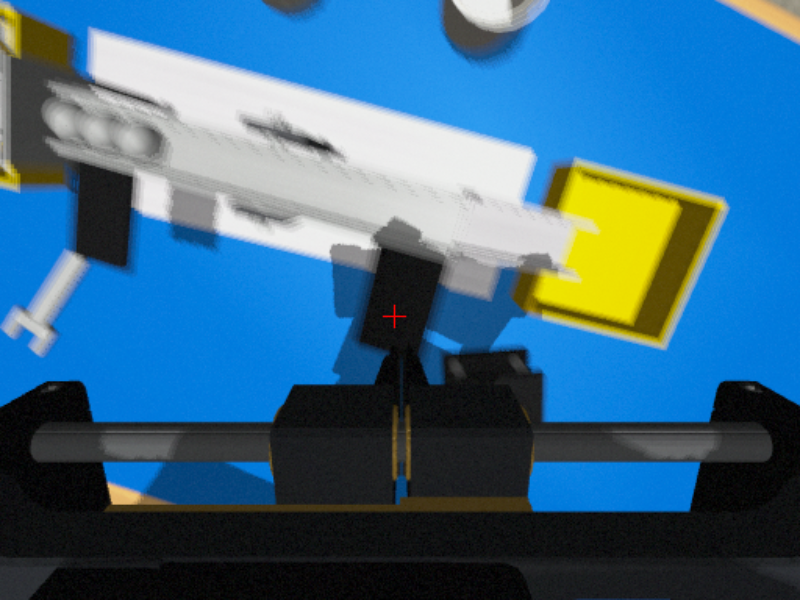

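{"op": "jog_arm", "data": {
  "motion": [
    [[0, 0, 20], 0],
    [[0, 0, 40], 0],
    [[0, 0, 55], 0],
    [[0, 0, 60], 0],
    [[0, 0, 60], 0]
  ]
}}

```text
t: 2.9
eef_pos: [589.4, 21.4, 179.3]
tcp_rot: [-3.141, 0.001, 0.397]
ft_force: [-0.2, -0.1, -0.4]
opening: 0.006
grip_force: 0.0
```

{"op": "jog_arm", "data": {
  "motion": [
    [[0, 0, 5], 0],
    [[0, 0, 9], 0],
    [[0, 0, 13], 0],
    [[0, 0, 17], 0],
    [[0, 0, 21], 0]
  ]
}}

```text
t: 3.4
eef_pos: [589.6, 21.4, 158.4]
tcp_rot: [3.141, -0.0, 0.397]
ft_force: [0.6, -1.1, 1.2]
opening: 0.003
grip_force: 0.7
```

{"op": "jog_arm", "data": {
  "motion": [
    [[0, 0, 4], 0],
    [[0, 0, 8], 0],
    [[0, 0, 12], 0],
    [[0, 0, 16], 0],
    [[0, 0, 18], 0]
  ]
}}

```text
t: 3.9
eef_pos: [589.4, 21.5, 140.1]
tcp_rot: [-3.141, 0.0, 0.397]
ft_force: [1.3, -0.8, 1.1]
opening: 0.006
grip_force: 0.4
```

{"op": "jog_arm", "data": {
  "motion": [
    [[0, 0, 2], 0],
    [[0, 0, 2], 0],
    [[0, 0, 2], 0],
    [[0, 0, 2], 0],
    [[0, 0, 2], 0]
  ]
}}

```text
t: 4.4
eef_pos: [589.5, 21.5, 138.6]
tcp_rot: [3.142, 0.0, 0.397]
ft_force: [0.2, -0.0, -0.3]
opening: 0.006
grip_force: 0.0
```

Run:
```python
from h import *
for n in("top","scene"):
    p=read_camera(n);cv2.imwrite(f"pics/{n}2.png",cv2.resize(p["img"],(800,600)))
```

```text
(no output)
```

View pics/scene2.png

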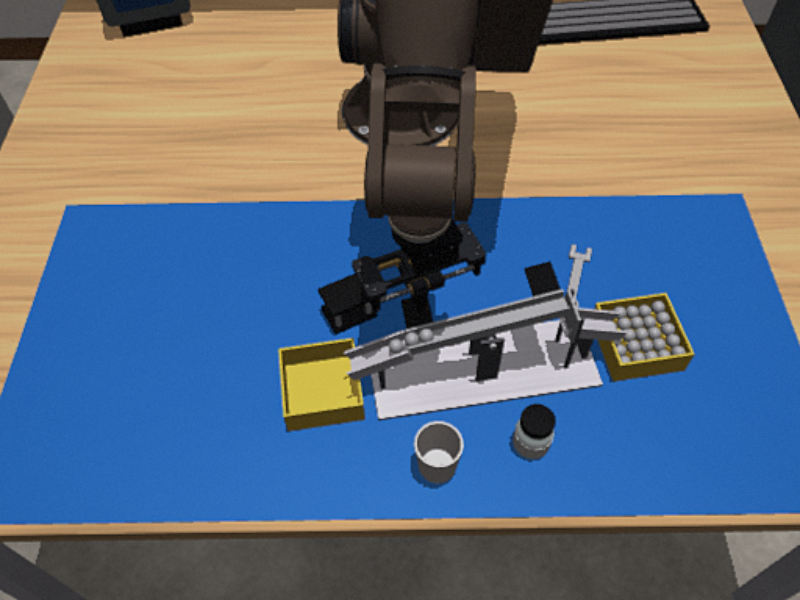

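The gate has rocked over, and the balls are rolling onto the open chute at about (395–428, 340). I'll lift the arm and move to the other pad while they roll.

{"op": "jog_arm", "data": {
  "motion": [
    [[0, 0, -15], 0],
    [[0, 0, -45], 0],
    [[0, 0, -75], 0],
    [[0, 0, -100], 0],
    [[0, 0, -100], 0]
  ]
}}

```text
t: 5.0
eef_pos: [590.6, 21.5, 242.0]
tcp_rot: [3.139, -0.005, 0.397]
ft_force: [0.4, -0.1, -0.0]
opening: 0.005
grip_force: 0.0
```

{"op": "jog_arm", "data": {
  "motion": [
    [[10, -30, 0], 0],
    [[20, -70, 0], 0],
    [[30, -110, 0], 0],
    [[40, -150, 0], 0],
    [[47, -184, 0], 0]
  ]
}}

```text
t: 5.5
eef_pos: [561.0, 211.2, 237.7]
tcp_rot: [-3.141, 0.001, 0.397]
ft_force: [0.5, -0.4, 0.3]
opening: 0.002
grip_force: 0.0
```

{"op": "jog_arm", "data": {
  "motion": [
    [[0, 0, 0], 0],
    [[0, 0, 0], 0],
    [[0, 0, 0], 0],
    [[0, 0, 0], 0],
    [[0, 0, 0], 0]
  ]
}}

```text
t: 6.0
eef_pos: [562.0, 208.4, 238.5]
tcp_rot: [3.141, 0.0, 0.395]
ft_force: [0.3, -0.4, 1.3]
opening: 0.002
grip_force: 0.0
```

Run:
```python
from h import *
p=read_camera("scene");cv2.imwrite("pics/s3.png",cv2.resize(p["img"],(800,600)))
p=read_camera("wrist");s=state();x,y,_=s["eef_pos"];print(x,y)
im=p["img"].copy();cv2.drawMarker(im,tuple(int(round(v)) for v in proj(p,(x,y,150))),(0,0,255),0,14,1)
cv2.imwrite("pics/w3.png",cv2.resize(im,(800,600)))
```

```text
561.9479383433256 208.72695429085869
```

View pics/s3.png

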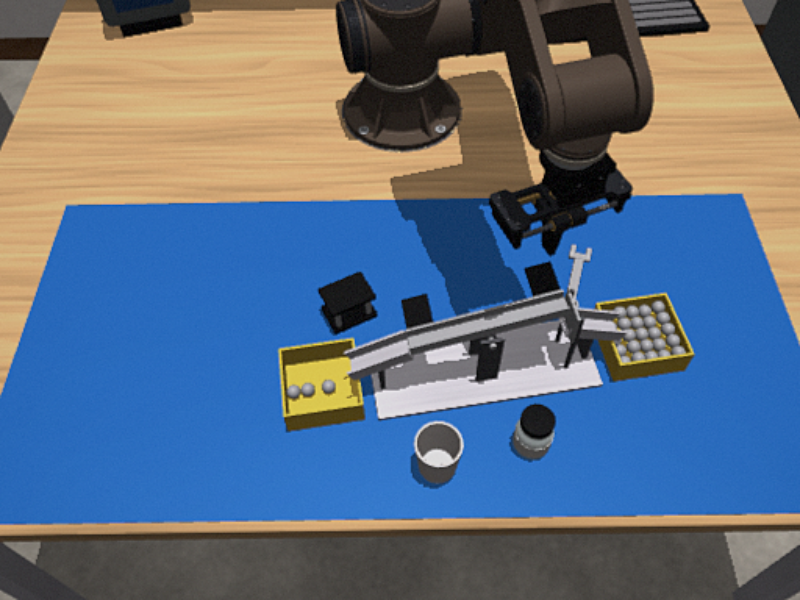

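View pics/w3.png

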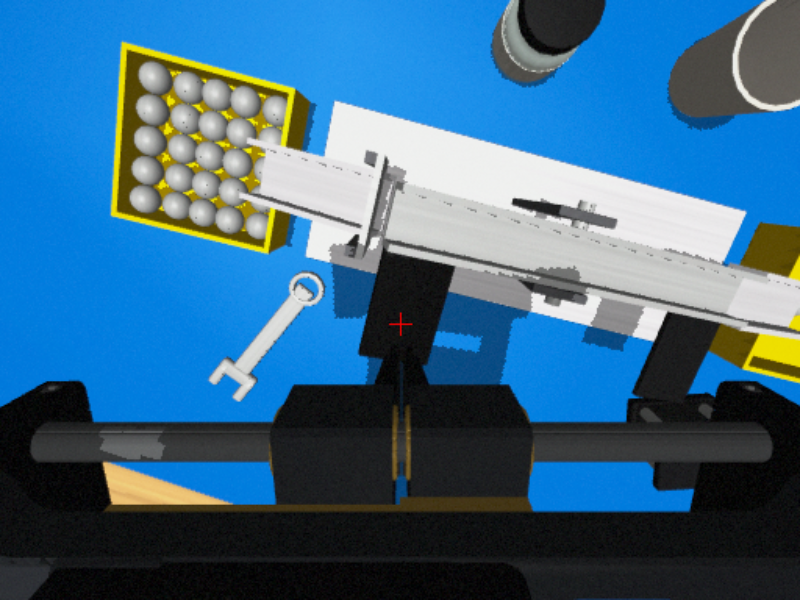

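All three balls lie in the yellow bin, at about (293–328, 388) in the scene view. In the wrist view the target mark (400,323) is on the raised shut pad, clear of the wall. Now I push it down.

{"op": "jog_arm", "data": {
  "motion": [
    [[0, 0, 20], 0],
    [[0, 0, 40], 0],
    [[0, 0, 55], 0],
    [[0, 0, 59], 0],
    [[0, 0, 59], 0]
  ]
}}

```text
t: 6.6
eef_pos: [561.8, 209.1, 179.4]
tcp_rot: [-3.142, 0.001, 0.396]
ft_force: [0.6, -1.1, 0.7]
opening: 0.003
grip_force: 0.0
```

{"op": "jog_arm", "data": {
  "motion": [
    [[0, 0, 5], 0],
    [[0, 0, 9], 0],
    [[0, 0, 13], 0],
    [[0, 0, 17], 0],
    [[0, 0, 21], 0]
  ]
}}

```text
t: 7.1
eef_pos: [561.8, 209.4, 158.3]
tcp_rot: [3.141, -0.0, 0.397]
ft_force: [0.2, -0.5, -0.5]
opening: 0.01
grip_force: 0.1
```

{"op": "jog_arm", "data": {
  "motion": [
    [[0, 0, 4], 0],
    [[0, 0, 8], 0],
    [[0, 0, 12], 0],
    [[0, 0, 16], 0],
    [[0, 0, 20], 0]
  ]
}}

```text
t: 7.6
eef_pos: [561.8, 209.3, 138.3]
tcp_rot: [3.141, 0.0, 0.397]
ft_force: [-0.2, -0.1, 9.6]
opening: 0.004
grip_force: 5.1
```

{"op": "jog_arm", "data": {
  "motion": [
    [[0, 0, 1], 0],
    [[0, 0, 2], 0],
    [[0, 0, 2], 0],
    [[0, 0, 2], 0],
    [[0, 0, 2], 0]
  ]
}}

```text
t: 8.1
eef_pos: [561.9, 209.3, 138.0]
tcp_rot: [3.141, -0.001, 0.397]
ft_force: [-3.7, -1.5, 14.5]
opening: 0.006
grip_force: 7.6
```

{"op": "jog_arm", "data": {
  "motion": [
    [[0, 0, -15], 0],
    [[0, 0, -45], 0],
    [[0, 0, -75], 0],
    [[0, 0, -100], 0],
    [[0, 0, -100], 0]
  ]
}}

```text
t: 8.6
eef_pos: [562.8, 209.7, 239.8]
tcp_rot: [3.141, -0.006, 0.397]
ft_force: [0.6, -0.2, -0.6]
opening: 0.006
grip_force: 0.0
```

{"op": "jog_arm", "data": {
  "motion": [
    [[0, 0, 0], 0],
    [[0, 0, 0], 0],
    [[0, 0, 0], 0],
    [[0, 0, 0], 0],
    [[0, 0, 0], 0]
  ]
}}

```text
t: 9.1
eef_pos: [561.7, 209.3, 236.1]
tcp_rot: [-3.142, 0.001, 0.397]
ft_force: [-0.2, -0.4, -0.4]
opening: 0.002
grip_force: 0.0
```

Run:
```python
from h import *
p=read_camera("scene");cv2.imwrite("pics/s4.png",cv2.resize(p["img"],(800,600)))
```

```text
(no output)
```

View pics/s4.png

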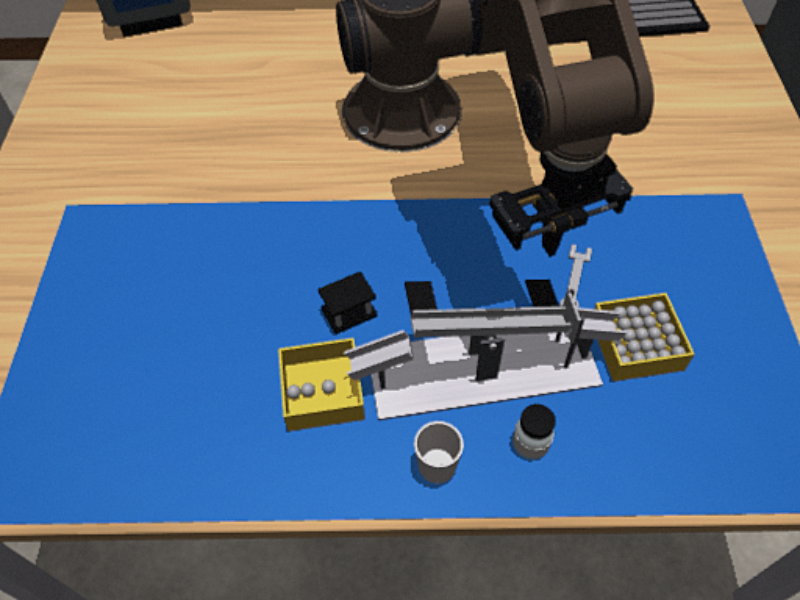

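The gate is back in its start position (left end at 412,318, as in the first picture). The balls are still in the bin at about (293–328, 388), and the arm is clear.

```bash
python3 -c "from cell import *;print(job_done())"
```

```text
the job is handed in; nothing more can be done
None
```

I handed the job in: all three balls are in the bin, the gate is rocked back towards the shut chute, the arm is clear and the bystanders stand where they did, going by the last camera picture; no verdict was returned.

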